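# Shut the repaired supply case

### The job

The repaired power-supply case lies open with the hex key set left across it. Put the hex key set into the tin first, then swing the cover over and work it along its hinge pin until its tongue drops into the notch and the two halves sit edge to edge. Never press on the case with more than 40 N, and leave the other things where they are.

Things in the scene. Friction and masses are not known exactly. Their poses are not given: they have to be found in the camera images.
- case: Base half of an aluminium clamshell power-supply case: an open box 96 (x) x 120 (y) x 45 mm (z), walls 4 mm, fixed to the bench. Origin: centre of its underside; rim at z = 45 mm. The cover half, hinged along the base's -y side, is of the same plan size and 22 mm deep, its free edge at y = +60 mm when shut
- shut_top (a point): Where the middle of the cover's flat outer face lies once shut: 67 mm above the case's origin. On that face two ribs, 8 mm high, 5 mm wide, 58 mm apart inside, run from hinge to free edge at equal distances from the cover's middle line: closed fingertips can press and push sideways between them
- hinge_pin (a point): Middle of the hinge pin: on the case at x = 0, y = -64 mm, z = 45 mm; the pin runs along the case's x. The pin has end play: the cover can slide up to 13 mm either way along it and lies somewhere in that play (not measured: look or feel)
- notch (a point): Mouth of the notch in the middle of the base's +y wall, at rim height: 18 mm wide along the case's x, 9 mm deep. A tongue in the middle of the cover's free edge, 14 mm wide, 4 mm thick, 7 mm long, must drop into it. Off the notch the tongue stands on the rim and holds the free edge 7 mm open (hinge about 0.06 rad)
- cover (a joint): Hinge angle of the cover: 0 = shut with both edges meeting, grows as the cover swings up and over to the case's -y side, about 1.57 upright, at most 2.15. The hinge is stiff (0.16 N m): the cover stays where it is left
- hex_set: Folding steel hex key set in a red plastic holder, 122 (x, long) x 26 (y) x 16 mm (z), 0.15 kg, lying across the open base half on its two rims that run along the case's y. Origin: centre of its underside
- tin: Lidless steel tin, 170 (x) x 130 (y) x 50 mm (z), walls 3 mm, fixed together with the walnut shelf and chute behind its +y side. Origin: centre of the tin's underside. The chute's lip hangs 65 mm above the bench at y = +67 mm, 70 mm wide, and rises away to +y; the shelf begins at y = +135 mm and is 207 mm high
- shader_frame: chrome shader machine frame with a dent, about 85 x 32 x 66 mm, standing on its base plate; origin: centre of its underside; bystander
- capacitor: blue can capacitor, 35 mm across, 45 mm tall, standing; origin: centre of its underside; bystander
- post_a: brass binding post, 20 mm across, 34 mm tall, standing; origin: centre of its underside; bystander
- post_b: second brass binding post like post_a; bystander
- driver: screwdriver 160 mm long lying along its x; origin: under its middle; bystander
- cap_cup: small round steel cup, 56 mm across, 50 mm tall; origin: centre of its underside; bystander
- coil: copper coil on a spool, 28 mm across, 34 mm tall, standing; origin: centre of its underside; bystander

How it is judged:
By the outcome, as a careful person would: the job done as asked, in the order asked, and still so for the second after the job is handed in, with the robot touching nothing.
It also fails if it takes over 64 s, if anything falls off the work surface, if the arm or the gripper's body presses on something with over 40 N, if the wrist force passes 120 N, or if a joint passes its speed limit or range.

### The arm

A 6-joint arm with a two-finger parallel gripper is mounted at the origin on the work surface. World frame = base frame: x ahead of the robot, y to its left, z up, the work surface at z = 0. Lengths are in m, angles in rad, forces in N, time in s.
With the tool pointing down it reaches from about 0.325 to 0.925 m from the base axis. Payload 3.1 kg.
Tool frame: the origin (TCP) lies on the centre line of the jaws, within the pads' length; the fingertips stand 25 mm ahead of it and the grasp point (between the pads) lies 6 mm ahead of it; z points along the fingers, y is the line along which they close (so a half turn about z gives the same grasp; the last joint's range is limited). The gripper opens to 85 mm and grips with 20 to 120 N. Pads are 22 mm wide; open, the fingers measure 114 mm over their backs; the gripper's body (76 mm by 85 mm) begins 54 mm behind the grasp point. The pads swing forward as they close: fully open they stand 13 mm farther back than shut.
Start: joints at [-1.429, 0.217, 1.613, -0, 1.311, -0.112], TCP at [0.157, -0.605, 0.256] pointing down, gripper open.
Joint ranges: [-2.75, 2.75], [-0.78, 2.1], [0.31, 2.55], [-1.13, 4.27], [0.13, 2.63], [-2.58, 2.58]. Speed limits (rad/s): [2.79, 2.79, 3.14, 3.14, 3.14, 3.14].

### API

Orientations are given as [roll, pitch, yaw] about the fixed x, y, z axes, in that order (R = Rz(yaw) Ry(pitch) Rx(roll)).
In Python, from workcell import robot gives the robot as it stands.
- The arm moves only by the shell command python3 -m inch 'ROWS'. ROWS is JSON, a list of rows, each an object of numbers: "tx", "ty", "tz": the shift along the tool's x, y, z as a fraction of full scale; "turn": the turn about the tool's z as a fraction of full scale; "hand": the closure, from 0 (fully open) to 1 (shut). A call has 1 to 10 rows; each row shifts and turns the commanded pose from where the row before left it, along the tool's axes as they then stand; what a row does not reach is not made up. Full scale, the value 1, is 20 mm for a shift and 6 degrees for a turn. A row lasts 1/12 s, in which the tool goes at most 41.7 mm and 7.16 degrees, less where a joint would pass 70% of its speed; a pose out of reach is approached as far as the arm can. A call with a number of a shift or a turn outside -1 to 1 is refused whole. A call with a gripper value outside its range is refused whole. The fingers move at their own pace and stop on an object; the grip force is fixed at half the most. Time passes only in rows, so rows that do not move let the fingers close. It gives the time, the measured TCP pose, the force, the opening and the grip force at its end, in the units of the state.
- robot.sense(): the state, without advancing time (a new reading comes with each control period).
- robot.camera(name): name is "scene" or "top" or "wrist"; returns the picture (420x560x3 uint8, red, green, blue); there is no depth.
- robot.calibration(name): a dict with "mtx" (3x3 intrinsics, pixels), "k1" (the pictures are not rectified: a ray, as slopes to the right and down, at radius r is drawn at 1 + k1 r^2 times it, then the intrinsics apply), "view" (4x4, takes a point from world to camera coordinates); the wrist camera has in their place "mount" (4x4, takes a point from camera to tool coordinates, whose origin is the TCP and whose axes are the flange's). Camera axes: x right, y up, looking along -z (the intrinsics and any distortion apply to the point x, -y, -z); pixel columns grow to the right and rows downward; lengths in m; the calibration is good to about 2 mm. A picture is of the moment at which its call begins: read the wrist's pose just before it. calibration takes no time and is no camera call.
- robot.finish_job(): hands the job in; it is judged then, once.
Trained networks look in the newest picture that a camera, given by its name, has taken for a name from the list of things; names that differ only in an ending like _2 or _b are one class to them, and where a whole thing is asked for, a point or a joint stands for the part that bears it (a point fixed in the world has none). Each returns a list of dicts, best first, with "p" (0 to 1); they miss things now and then, are a little off and sometimes report something else, mostly with a low value. They report only what shows in the picture. A call takes as long as a camera call.
- robot.look_for(label, camera): "location" ([column, row] in pixels, amid what is visible of it).
The state is a dict: "t": time; "q": joint angles; "dq": joint speeds; "joint_efforts": joint torques, N m; "eef_pos": TCP position; "orientation": TCP orientation; "ft_force": force on the tool from outside, world axes, zero at the start; "wrist_torque": the same for the moment, N m; "finger_gap": finger opening in m; "gripper_force": force on a finger pad.
Only numpy, scipy, OpenCV 4.12 (cv2) and the standard library are available. Lean on these libraries where they do the work, as an engineer would, in place of code of your own. Each camera call takes 0.05 s, during which the arm holds its last target. There are 200 camera calls.

## Working session

There is one attempt and no reset: what is moved stays moved. The work goes in short steps, Python scripts to look and compute and a shell command to move; the robot and the scene stay as the last step left them, time stands still between calls to the robot, and variables do not carry over. Pictures are saved under pics/ and viewed, at most 10 in all, crops included, and the job is handed in when it is done.

```bash
mkdir -p pics; ls; cat > h.py <<'E'
import numpy as np, cv2
from workcell import robot
def save(n,img): cv2.imwrite(f'pics/{n}.png',cv2.cvtColor(img,cv2.COLOR_RGB2BGR))
def Rrpy(o):
    from scipy.spatial.transform import Rotation as R
    return R.from_euler('xyz',o).as_matrix()
def pose(c,s=None):
    C=robot.calibration(c)
    if 'view' in C: return C,np.linalg.inv(np.array(C['view']))
    s=s or robot.sense(); T=np.eye(4); T[:3,:3]=Rrpy(s['orientation']); T[:3,3]=s['eef_pos']
    return C,T@np.array(C['mount'])
def ray(c,uv,s=None):
    C,M=pose(c,s); K=np.array(C['mtx'],float); k=C['k1']
    p=cv2.undistortPoints(np.array([[uv]],float),K,np.array([k,0,0,0.])).ravel()
    d=M[:3,:3]@np.array([p[0],-p[1],-1]); return M[:3,3],d
def atz(c,uv,z,s=None):
    o,d=ray(c,uv,s); return o+d*(z-o[2])/d[2]
def tri(*rays):
    A=0;b=0
    for o,d in rays:
        d=d/np.linalg.norm(d);P=np.eye(3)-np.outer(d,d);A=A+P;b=b+P@o
    x=np.linalg.solve(A,b); return x,[np.linalg.norm((np.eye(3)-np.outer(d,d)/(d@d))@(x-o)) for o,d in rays]
def proj(c,X,s=None):
    C,M=pose(c,s); p=np.linalg.inv(M)@np.append(X,1); a=np.array([p[0],-p[1]])/-p[2]; a=a*(1+C['k1']*(a@a))
    K=np.array(C['mtx']); return K[:2,:2]@a+K[:2,2]
E
python3 - <<'E'
from h import *
for c in('scene','top'):
    save(c+'1',robot.camera(c))
    for l in ['case','notch','cover','hinge_pin','shut_top','hex_set','tin','shader_frame','capacitor','post_a','driver','cap_cup','coil']:
        try: print(c,l,[(np.round(d['location']),round(d['p'],2)) for d in robot.look_for(l,c)][:2])
        except Exception as e: print(c,l,e)
print(robot.sense())
E
```

```text
pics
scene case []
scene notch [(array([264., 229.]), 0.91)]
scene cover [(array([232., 220.]), 0.62)]
scene hinge_pin [(array([267., 226.]), 0.74)]
scene shut_top [(array([268., 231.]), 0.94)]
scene hex_set [(array([288., 220.]), 0.64)]
scene tin [(array([365.,  64.]), 0.81), (array([288., 220.]), 0.74)]
scene shader_frame [(array([362., 274.]), 0.77)]
scene capacitor [(array([262., 137.]), 0.69)]
scene post_a [(array([388., 234.]), 0.64), (array([393., 218.]), 0.45)]
scene driver [(array([144., 259.]), 0.87)]
scene cap_cup [(array([123., 320.]), 0.85)]
scene coil [(array([265., 380.]), 0.64), (array([396., 220.]), 0.33)]
top case [(array([291., 213.]), 0.87), (array([310., 216.]), 0.2)]
top notch [(array([292., 208.]), 0.91)]
top cover [(array([310., 212.]), 0.95)]
top hinge_pin [(array([291., 206.]), 0.58), (array([266., 139.]), 0.55)]
top shut_top [(array([293., 208.]), 0.87)]
top hex_set [(array([270., 200.]), 0.74)]
top tin [(array([ 67., 231.]), 0.6)]
top shader_frame [(array([311., 214.]), 0.27)]
top capacitor [(array([209., 290.]), 0.6)]
top post_a [(array([207., 149.]), 0.5
[... 162 characters left out ...]
.4, 'q': array([-1.42919530e+00,  2.16906686e-01,  1.61340915e+00, -1.79640961e-05,
        1.31131793e+00, -1.12197948e-01]), 'dq': array([ 2.60905808e-03, -2.36457400e-04, -2.21559884e-05, -7.44872284e-04,
       -1.26004856e-04,  6.43093175e-04]), 'joint_efforts': array([ 1.01164687e-04, -3.96880138e+01, -3.04241073e+01, -1.08230581e-04,
        8.82598797e-04, -4.43956637e-06]), 'eef_pos': array([ 0.15694509, -0.60497527,  0.25629131]), 'orientation': array([-3.14154985e+00,  1.26499612e-05,  2.53803582e-01]), 'ft_force': array([ 0.58613553, -0.17154628,  0.52640694]), 'wrist_torque': array([-0.03092077,  0.03545553, -0.02317186]), 'gripper_force': 0.0, 'finger_gap': 0.08551381313009739}
```

View pics/scene1.png

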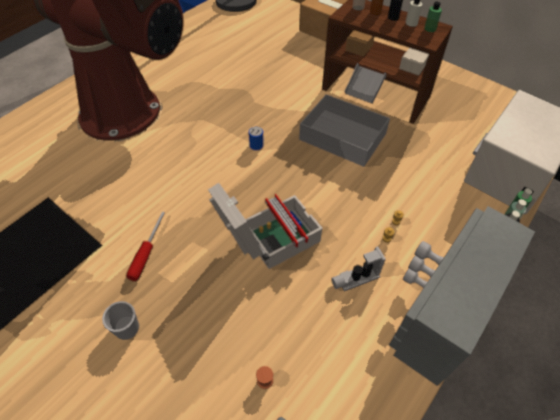

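View pics/top1.png

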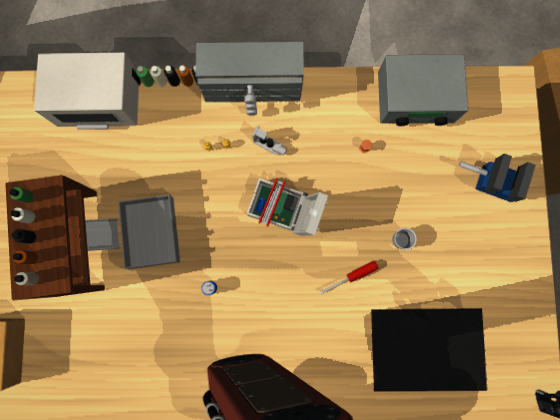

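```bash
python3 - <<'E'
from h import *
for c in('scene','top'):
    C,M=pose(c); print(c,M[:3,3].round(3),(-M[:3,2]).round(3),'right',M[:3,0].round(3),C['mtx'],C['k1'])
C,M=pose('wrist');print(np.array(C['mount']).round(3),C['mtx'],C['k1'])
for n,a,b in[('hex',(288,220),(270,200)),('notch',(264,229),(292,208)),('cover',(232,220),(310,212)),('cap',(262,137),(209,290)),('driver',(144,259),(360,271)),('cup',(123,320),(404,238))]:
    x,e=tri(ray('scene',a),ray('top',b));print(n,x.round(3),np.round(e,3))
for uv in[(67,231),(270,200),(292,208)]: print(atz('top',uv,0.05).round(3))
E
```

```text
scene [ 0.867 -0.431  0.722] [-0.386  0.47  -0.794] right [ 0.775  0.632 -0.002] [[439.52015491   0.         273.96862534]
 [  0.         439.52015491 213.05229813]
 [  0.           0.           1.        ]] -0.09619025449244682
top [ 0.378 -0.042  1.253] [ 0.147  0.012 -0.989] right [-0.004 -1.    -0.013] [[485.15472299   0.         270.77243478]
 [  0.         485.15472299 205.92954759]
 [  0.           0.           1.        ]] -0.02128458721180739
[[ 0.     0.959  0.283  0.074]
 [ 1.    -0.     0.001 -0.   ]
 [ 0.001  0.283 -0.959 -0.117]
 [ 0.     0.     0.     1.   ]] [[316.66178909   0.         276.93861806]
 [  0.         316.66178909 209.20233136]
 [  0.           0.           1.        ]] -0.04981496256246566
hex [ 0.571 -0.027  0.048] [0.001 0.001]
notch [ 0.551 -0.079  0.057] [0.002 0.002]
cover [ 0.529 -0.125  0.116] [0.005 0.005]
cap [0.355 0.135 0.017] [0.009 0.009]
driver [ 0.395 -0.252  0.008] [0.002 0.002]
cup [ 0.476 -0.361  0.032] [0.001 0.001]
[0.496 0.484 0.05 ]
[ 0.572 -0.026  0.05 ]
[ 0.551 -0.081  0.05 ]
```

```bash
python3 - <<'E'
import cv2,numpy as np
a=cv2.imread('pics/top1.png')[165:245,235:340];b=cv2.imread('pics/scene1.png')[175:275,200:330]
a=cv2.resize(a,None,fx=5,fy=5,interpolation=cv2.INTER_CUBIC)[:400,:400+125];a=cv2.resize(a,(394,300));
b=cv2.resize(b,(390,300),interpolation=cv2.INTER_CUBIC)
a=cv2.resize(cv2.imread('pics/top1.png')[170:245,240:340],(400,300),interpolation=cv2.INTER_CUBIC)
c=cv2.resize(cv2.imread('pics/top1.png')[180:280,70:190],(360,300),interpolation=cv2.INTER_CUBIC)
d=cv2.resize(cv2.imread('pics/scene1.png')[60:170,280:420],(382,300),interpolation=cv2.INTER_CUBIC)
m=np.zeros((600,800,3),np.uint8);m[:300,:400]=a;m[:300,402:792]=b;m[300:,:360]=c;m[300:,402:784]=d
cv2.imwrite('pics/m1.png',m)
E
```

```text
(no output)
```

View pics/m1.png

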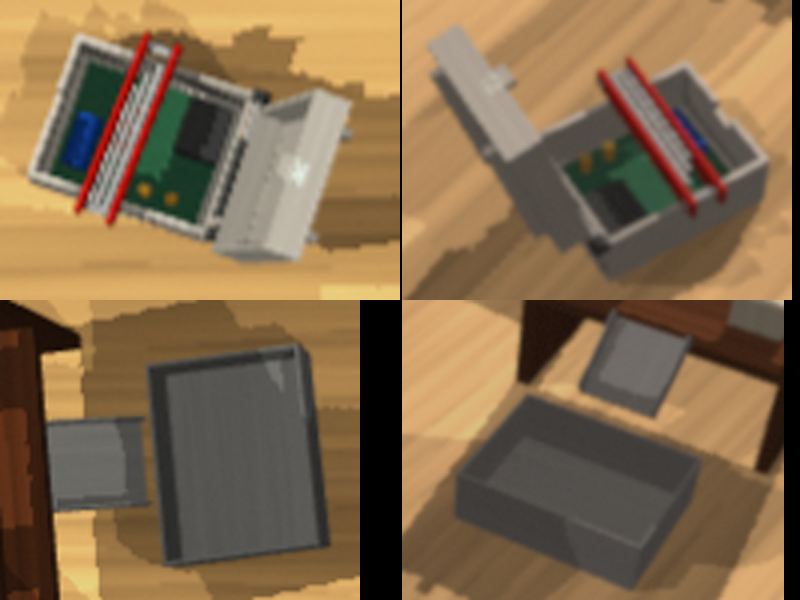

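```bash
python3 - <<'E'
from h import *
f=lambda c,s,o,p:(o[0]+p[0]/s,o[1]+p[1]/s)
print('case');P=[atz('top',f(0,4,(240,170),p),.045) for p in[(78,37),(30,182),(208,238),(268,97)]]
for p in P:print(p.round(4))
print(np.mean(P,0),[np.linalg.norm(P[i]-P[i-1]).round(4) for i in range(4)])
y=P[1]-P[2]; print('yaw of y-edge',np.degrees(np.arctan2(-y[0],y[1])));y=P[0]-P[1];print('yaw x edge',np.degrees(np.arctan2(y[1],y[0])))
sc=[atz('scene',f(0,3,(200,175),p),.045) for p in[(688-402,65),(765-402,157)]];print('scene',np.round(sc,4))
print('tin');P=[atz('top',f(0,3,(70,180),p),.05) for p in[(148,66),(302,45),(328,245),(165,265)]]
for p in P:print(p.round(4))
print(np.mean(P,0),[np.linalg.norm(P[i]-P[i-1]).round(4) for i in range(4)])
y=P[0]-P[3];print(np.degrees(np.arctan2(y[1],y[0])))
print('hex');P=[atz('top',f(0,4,(240,170),p),.061) for p in[(150,37),(180,47),(110,222),(78,210)]]
for p in P:print(p.round(4))
print(np.mean(P,0)); y=P[0]-P[3];print(np.degrees(np.arctan2(y[1],y[0])))
E
```

```text
case
[6.259e-01 3.000e-04 4.500e-02]
[0.5334 0.0305 0.045 ]
[ 0.4975 -0.0808  0.045 ]
[ 0.5865 -0.1196  0.045 ]
[ 0.56082692 -0.04242675  0.045     ] [np.float64(0.1262), np.float64(0.0974), np.float64(0.117), np.float64(0.0972)]
yaw of y-edge -17.880621648485935
yaw x edge -18.083979486789733
scene [[5.448e-01 2.910e-02 4.500e-02]
 [6.285e-01 1.000e-04 4.500e-02]]
tin
[0.569  0.3542 0.05  ]
[0.586  0.2244 0.05  ]
[0.4186 0.1986 0.05  ]
[0.4027 0.3332 0.05  ]
[0.49408621 0.27758732 0.05      ] [np.float64(0.1676), np.float64(0.1309), np.float64(0.1693), np.float64(0.1356)]
7.178897430684958
hex
[ 0.6223 -0.0454  0.061 ]
[ 0.6158 -0.0641  0.061 ]
[ 0.5061 -0.02    0.061 ]
[ 5.137e-01 -2.000e-04  6.100e-02]
[ 0.56450325 -0.03241742  0.061     ]
-22.57889562903849
```

The pictures show the base open at top px (272,205), with the cover standing up past vertical on its right-hand side. The hex set lies across the base at px (272,202). The tin is at px (149,232), and the chute is to its left. I'll turn the tool and move above the hex set.

```bash
python3 -m inch '[{"turn":1},{"turn":1},{"turn":1},{"turn":1},{"turn":1},{"turn":1},{"ty":-1,"tx":0.25},{"ty":-1,"tx":0.25},{"ty":-1,"tx":0.25},{"ty":-1,"tx":0.25}]'
python3 -m inch '[{"ty":-1,"tx":0.25},{"ty":-1,"tx":0.25},{"ty":-1,"tx":0.25},{"ty":-1,"tx":0.25},{"ty":-1,"tx":0.25},{"ty":-1,"tx":0.25},{"ty":-1,"tx":0.25},{"ty":-1,"tx":0.25},{"ty":-1,"tx":0.25},{"ty":-1,"tx":0.25}]'
python3 -m inch '[{"ty":-1,"tx":0.25},{"ty":-1,"tx":0.25},{"ty":-1,"tx":0.25},{"ty":-1,"tx":0.25},{"ty":-1,"tx":0.25},{"ty":-1,"tx":0.25},{"ty":-1,"tx":0.25},{"ty":-1,"tx":0.25},{"ty":-1,"tx":0.25},{"ty":-1,"tx":0.25}]'
python3 -m inch '[{"ty":-1,"tx":0.25},{"ty":-1,"tx":0.25},{"ty":-1,"tx":0.25},{"ty":-1,"tx":0.25},{"ty":-1,"tx":0.25},{"ty":-1,"tx":0.25},{"ty":-1,"tx":0.25},{},{}]'
```

```text
schema error: expected keys tx, ty, tz, turn, hand
schema error: expected keys tx, ty, tz, turn, hand
schema error: expected keys tx, ty, tz, turn, hand
schema error: expected keys tx, ty, tz, turn, hand
```

```bash
python3 -m inch '[{"tx":0,"ty":0,"tz":0,"turn":1,"hand":0},{"tx":0,"ty":0,"tz":0,"turn":1,"hand":0},{"tx":0,"ty":0,"tz":0,"turn":1,"hand":0},{"tx":0,"ty":0,"tz":0,"turn":1,"hand":0},{"tx":0,"ty":0,"tz":0,"turn":1,"hand":0},{"tx":0,"ty":0,"tz":0,"turn":1,"hand":0},{"tx":0.25,"ty":-1,"tz":0,"turn":0,"hand":0},{"tx":0.25,"ty":-1,"tz":0,"turn":0,"hand":0},{"tx":0.25,"ty":-1,"tz":0,"turn":0,"hand":0},{"tx":0.25,"ty":-1,"tz":0,"turn":0,"hand":0}]'
python3 -m inch '[{"tx":0.25,"ty":-1,"tz":0,"turn":0,"hand":0},{"tx":0.25,"ty":-1,"tz":0,"turn":0,"hand":0},{"tx":0.25,"ty":-1,"tz":0,"turn":0,"hand":0},{"tx":0.25,"ty":-1,"tz":0,"turn":0,"hand":0},{"tx":0.25,"ty":-1,"tz":0,"turn":0,"hand":0},{"tx":0.25,"ty":-1,"tz":0,"turn":0,"hand":0},{"tx":0.25,"ty":-1,"tz":0,"turn":0,"hand":0},{"tx":0.25,"ty":-1,"tz":0,"turn":0,"hand":0},{"tx":0.25,"ty":-1,"tz":0,"turn":0,"hand":0},{"tx":0.25,"ty":-1,"tz":0,"turn":0,"hand":0}]'
```

```text
t: 2.23
eef_pos: [0.2051, -0.5372, 0.2563]
orientation: [-3.142, -0.0, -0.375]
ft_force: [-0.2, 0.0, 0.1]
finger_gap: 0.0849
gripper_force: 0.0
t: 3.07
eef_pos: [0.325, -0.3692, 0.2565]
orientation: [3.141, -0.0, -0.375]
ft_force: [-0.3, -0.3, -0.4]
finger_gap: 0.0853
gripper_force: 0.0
```

```bash
python3 -m inch '[{"tx":0.25,"ty":-1,"tz":0,"turn":0,"hand":0},{"tx":0.25,"ty":-1,"tz":0,"turn":0,"hand":0},{"tx":0.25,"ty":-1,"tz":0,"turn":0,"hand":0},{"tx":0.25,"ty":-1,"tz":0,"turn":0,"hand":0},{"tx":0.25,"ty":-1,"tz":0,"turn":0,"hand":0},{"tx":0.25,"ty":-1,"tz":0,"turn":0,"hand":0},{"tx":0.25,"ty":-1,"tz":0,"turn":0,"hand":0},{"tx":0.25,"ty":-1,"tz":0,"turn":0,"hand":0},{"tx":0.25,"ty":-1,"tz":0,"turn":0,"hand":0},{"tx":0.25,"ty":-1,"tz":0,"turn":0,"hand":0}]'
python3 -m inch '[{"tx":0.25,"ty":-1,"tz":0,"turn":0,"hand":0.3},{"tx":0.25,"ty":-1,"tz":0,"turn":0,"hand":0.3},{"tx":0.25,"ty":-1,"tz":0,"turn":0,"hand":0.3},{"tx":0.25,"ty":-1,"tz":0,"turn":0,"hand":0.3},{"tx":0.25,"ty":-1,"tz":0,"turn":0,"hand":0.3},{"tx":0.25,"ty":-1,"tz":0,"turn":0,"hand":0.3},{"tx":0.25,"ty":-1,"tz":0,"turn":0,"hand":0.3},{"tx":0.25,"ty":-1,"tz":0,"turn":0,"hand":0.3},{"tx":0.25,"ty":-1,"tz":0,"turn":0,"hand":0.3},{"tx":0,"ty":-1,"tz":0,"turn":0,"hand":0.3}]'
python3 -m inch '[{"tx":0,"ty":0,"tz":0,"turn":0,"hand":0.3},{"tx":0,"ty":0,"tz":0,"turn":0,"hand":0.3}]'
python3 - <<'E'
from h import *
s=robot.sense(); im=robot.camera('wrist'); save('w1',im)
print(s['eef_pos'],s['orientation'])
for l in('hex_set','cover'): print([(d['location'],d['p']) for d in robot.look_for(l,'wrist')][:2])
E
```

```text
t: 3.9
eef_pos: [0.4448, -0.2013, 0.2565]
orientation: [3.141, -0.001, -0.374]
ft_force: [0.5, 0.1, -0.3]
finger_gap: 0.0849
gripper_force: 0.0
t: 4.73
eef_pos: [0.5603, -0.0318, 0.2565]
orientation: [-3.142, -0.001, -0.375]
ft_force: [-0.6, 0.5, -0.4]
finger_gap: 0.0602
gripper_force: 0.0
t: 4.9
eef_pos: [0.5594, -0.0319, 0.2562]
orientation: [3.141, 0.0, -0.372]
ft_force: [0.2, 0.3, -0.1]
finger_gap: 0.0597
gripper_force: 0.0
[ 0.55937575 -0.03186434  0.25624465] [ 3.14105750e+00  1.54574794e-04 -3.72446126e-01]
[([271.1, 184.5], 0.68)]
[([400.8, 200.1], 0.87)]
```

View pics/w1.png

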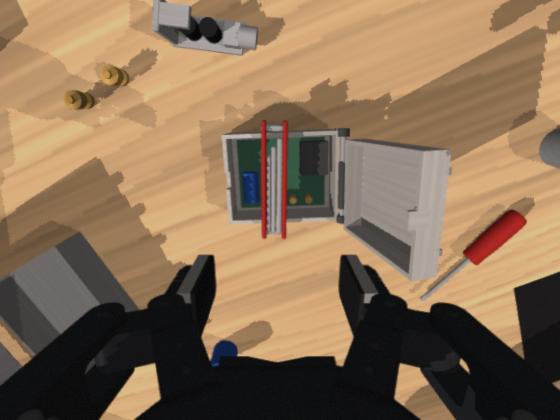

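The wrist view shows the hex set from (274,121) to (274,238). The left edge of the base rim runs from (224,136) to (231,222). The cover is open to the right, with its tongue near (414,217).

```bash
python3 - <<'E'
from h import *
s=dict(eef_pos=[.55938,-.03186,.25624],orientation=[3.14106,0,-.3724])
import cv2
H=[atz('wrist',p,.059,s) for p in[(264,121),(284,121),(284,238),(264,238)]]
print('hex',np.mean(H,0).round(4),[np.linalg.norm(H[i]-H[i-1]).round(4) for i in range(4)]); d=H[0]-H[3]; print(np.degrees(np.arctan2(d[1],d[0])))
for n,a,b in[('hextri',(271.1,184.5),(270,200))]:
    x,e=tri(ray('wrist',a,s),ray('top',b));print(n,x.round(4),e)
# two-view height of hex with own readings: ends centre
x,e=tri(ray('wrist',(274,179.5),s),ray('top',(272.4,202.2)));print('hex mid tri',x.round(4),np.round(e,4))
C=[atz('wrist',p,.045,s) for p in[(224,136),(231,222),(336,220),(339,130)]]
print('case',np.round(C,4)); d=C[0]-C[1];print(np.degrees(np.arctan2(d[1],d[0])))
x,e=tri(ray('wrist',(224,136),s),ray('top',(259.5,179.25)));print(x,e)
x,e=tri(ray('wrist',(231,222),s),ray('top',(247.5,215.5)));print(x,e)
im=cv2.imread('pics/w1.png')[110:290,215:455];cv2.imwrite('pics/w1c.png',cv2.resize(im,(800,600),interpolation=cv2.INTER_CUBIC))
E
```

```text
hex [ 0.5686 -0.0308  0.059 ] [np.float64(0.1201), np.float64(0.0192), np.float64(0.1201), np.float64(0.0213)]
-21.96846344665039
hextri [ 0.569  -0.0272  0.065 ] [np.float64(0.0007415818464384077), np.float64(0.0007415818464383898)]
hex mid tri [ 0.5678 -0.0313  0.0397] [0.0009 0.0009]
case [[ 0.6292  0.      0.045 ]
 [ 0.5421  0.0303  0.045 ]
 [ 0.5025 -0.0775  0.045 ]
 [ 0.5924 -0.1106  0.045 ]]
-19.180593615339784
[0.62874474 0.00131778 0.03368132] [np.float64(0.0008107000412895653), np.float64(0.0008107000412895617)]
[0.5366122  0.03329182 0.02710133] [np.float64(0.0019546818221007805), np.float64(0.0019546818221008)]
```

View pics/w1c.png

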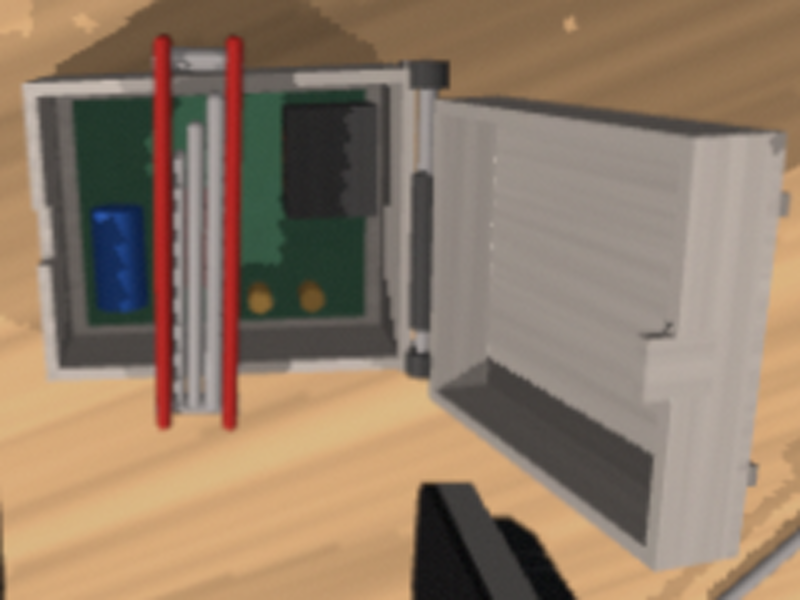

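Sizes check out: the hex set measures 120 x 20 mm and the case edge 92 mm. The sleeve on the hinge shows that the cover sits about 9 mm towards case -x. I'll descend and grip the hex set.

```bash
python3 -m inch '[{"tx":0.4,"ty":-0.2,"tz":1,"turn":0,"hand":0.3},{"tx":0,"ty":0,"tz":1,"turn":0,"hand":0.3},{"tx":0,"ty":0,"tz":1,"turn":0,"hand":0.3},{"tx":0,"ty":0,"tz":1,"turn":0,"hand":0.3},{"tx":0,"ty":0,"tz":1,"turn":0,"hand":0.3},{"tx":0,"ty":0,"tz":1,"turn":0,"hand":0.3},{"tx":0,"ty":0,"tz":1,"turn":0,"hand":0.3},{"tx":0,"ty":0,"tz":1,"turn":0,"hand":0.3},{"tx":0,"ty":0,"tz":1,"turn":0,"hand":0.3},{"tx":0,"ty":0,"tz":0.4,"turn":0,"hand":0.3}]'
python3 -m inch '[{"tx":0,"ty":0,"tz":0,"turn":0,"hand":0.6},{"tx":0,"ty":0,"tz":0,"turn":0,"hand":0.9},{"tx":0,"ty":0,"tz":0,"turn":0,"hand":0.9},{"tx":0,"ty":0,"tz":0,"turn":0,"hand":0.9},{"tx":0,"ty":0,"tz":0,"turn":0,"hand":0.9},{"tx":0,"ty":0,"tz":0,"turn":0,"hand":0.9}]'
```

```text
t: 5.88
eef_pos: [0.5657, -0.0324, 0.0654]
orientation: [3.14, 0.005, -0.376]
ft_force: [-0.9, 0.5, 0.2]
finger_gap: 0.0598
gripper_force: 0.0
t: 6.38
eef_pos: [0.5694, -0.032, 0.0699]
orientation: [-3.141, -0.003, -0.374]
ft_force: [-0.3, -0.7, 3.4]
finger_gap: 0.0245
gripper_force: 61.2
```

```bash
python3 -m inch '[{"tx":0,"ty":0,"tz":-0.5,"turn":0,"hand":0.9},{"tx":0,"ty":0,"tz":-1,"turn":0,"hand":0.9},{"tx":0,"ty":0,"tz":-1,"turn":-1,"hand":0.9},{"tx":0,"ty":0,"tz":-1,"turn":-1,"hand":0.9},{"tx":0,"ty":0,"tz":-1,"turn":-1,"hand":0.9},{"tx":0,"ty":0,"tz":-1,"turn":-1,"hand":0.9},{"tx":0,"ty":0,"tz":-0.5,"turn":-0.8,"hand":0.9},{"tx":0,"ty":0,"tz":0,"turn":0,"hand":0.9}]'
python3 - <<'E'
from h import *
s=2.728
for p in[(128,97),(298,160),(55,178)]: print(atz('scene',(280+p[0]/s,60+p[1]/s),.05).round(3))
E
```

```text
t: 7.05
eef_pos: [0.5702, -0.0318, 0.1922]
orientation: [3.14, -0.006, 0.13]
ft_force: [0.3, 0.3, -1.7]
finger_gap: 0.0245
gripper_force: 60.7
[0.412 0.33  0.05 ]
[0.573 0.352 0.05 ]
[0.427 0.201 0.05 ]
```

```bash
python3 -m inch '[{"tx":-0.12,"ty":-1,"tz":0,"turn":0,"hand":0.9},{"tx":-0.12,"ty":-1,"tz":0,"turn":0,"hand":0.9},{"tx":-0.12,"ty":-1,"tz":0,"turn":0,"hand":0.9},{"tx":-0.12,"ty":-1,"tz":0,"turn":0,"hand":0.9},{"tx":-0.12,"ty":-1,"tz":0,"turn":0,"hand":0.9},{"tx":-0.12,"ty":-1,"tz":0,"turn":0,"hand":0.9},{"tx":-0.12,"ty":-1,"tz":0,"turn":0,"hand":0.9},{"tx":-0.12,"ty":-1,"tz":0,"turn":0,"hand":0.9},{"tx":-0.12,"ty":-1,"tz":0,"turn":0,"hand":0.9},{"tx":-0.12,"ty":-1,"tz":0,"turn":0,"hand":0.9}]'
python3 -m inch '[{"tx":-0.12,"ty":-1,"tz":0,"turn":0,"hand":0.9},{"tx":-0.12,"ty":-1,"tz":0,"turn":0,"hand":0.9},{"tx":-0.12,"ty":-1,"tz":0,"turn":0,"hand":0.9},{"tx":-0.12,"ty":-1,"tz":0,"turn":0,"hand":0.9},{"tx":-0.12,"ty":-1,"tz":0,"turn":0,"hand":0.9},{"tx":0,"ty":-0.4,"tz":0.5,"turn":0,"hand":0.9},{"tx":0,"ty":0,"tz":1,"turn":0,"hand":0.9},{"tx":0,"ty":0,"tz":1,"turn":0,"hand":0.9},{"tx":0,"ty":0,"tz":0.5,"turn":0,"hand":0.9},{"tx":0,"ty":0,"tz":0,"turn":0,"hand":0.9}]'
python3 - <<'E'
from h import *
s=robot.sense();print(s['eef_pos'],s['orientation']); a=robot.camera('wrist');print([(d['location'],d['p']) for d in robot.look_for('tin','wrist')][:2]); b=robot.camera('top')
m=np.zeros((420,560+240,3),np.uint8);m[:,:560]=a;m[:240,560:]=cv2.resize(b[180:280,80:180],(240,240));save('m2',m)
E
```

```text
t: 7.88
eef_pos: [0.5173, 0.1644, 0.187]
orientation: [3.142, 0.003, 0.126]
ft_force: [-0.3, 0.2, -1.9]
finger_gap: 0.0245
gripper_force: 60.7
t: 8.72
eef_pos: [0.4899, 0.2675, 0.1238]
orientation: [3.139, 0.008, 0.127]
ft_force: [-0.2, -1.2, -2.6]
finger_gap: 0.0248
gripper_force: 60.6
[0.48991035 0.267545   0.12378335] [3.13915237 0.00849736 0.12708565]
[([172.8, 200.6], 0.64)]
```

View pics/m2.png

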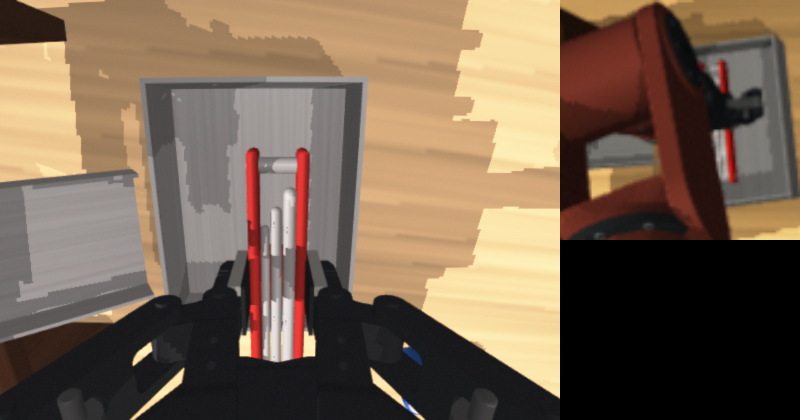

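The hex set hangs over the tin, lined up with it. Its far end is at (277,152), inside the tin walls at x=145 to 365. I'll lower it and release.

```bash
python3 -m inch '[{"tx":0,"ty":0,"tz":1,"turn":0,"hand":0.9},{"tx":0,"ty":0,"tz":1,"turn":0,"hand":0.9},{"tx":0,"ty":0,"tz":1,"turn":0,"hand":0.9},{"tx":0,"ty":0,"tz":1,"turn":0,"hand":0.9},{"tx":0,"ty":0,"tz":0.4,"turn":0,"hand":0.9},{"tx":0,"ty":0,"tz":0,"turn":0,"hand":0.9},{"tx":0,"ty":0,"tz":0,"turn":0,"hand":0.9}]'
```

```text
t: 9.45
eef_pos: [0.4939, 0.2694, 0.0412]
orientation: [-3.141, -0.001, 0.128]
ft_force: [0.1, -0.3, -1.6]
finger_gap: 0.0245
gripper_force: 60.6
```

```bash
python3 -m inch '[{"tx":0,"ty":0,"tz":0.3,"turn":0,"hand":0.9},{"tx":0,"ty":0,"tz":0.1,"turn":0,"hand":0.9},{"tx":0,"ty":0,"tz":0,"turn":0,"hand":0.9}]'
```

```text
t: 9.7
eef_pos: [0.4935, 0.2693, 0.0328]
orientation: [-3.141, -0.001, 0.128]
ft_force: [-0.4, 0.2, -1.6]
finger_gap: 0.0244
gripper_force: 60.6
```

```bash
python3 -m inch '[{"tx":0,"ty":0,"tz":-1,"turn":1,"hand":0.5},{"tx":0,"ty":0,"tz":-1,"turn":1,"hand":1},{"tx":0,"ty":0,"tz":-1,"turn":1,"hand":1},{"tx":0,"ty":0,"tz":-1,"turn":1,"hand":1},{"tx":0,"ty":0,"tz":-0.5,"turn":0.4,"hand":1},{"tx":0.4,"ty":1,"tz":0,"turn":0,"hand":1},{"tx":0.4,"ty":1,"tz":0,"turn":0,"hand":1},{"tx":0.4,"ty":1,"tz":0,"turn":0,"hand":1},{"tx":0.4,"ty":1,"tz":0,"turn":0,"hand":1},{"tx":0.4,"ty":1,"tz":0,"turn":0,"hand":1}]'
python3 -m inch '[{"tx":0.4,"ty":1,"tz":0,"turn":0,"hand":1},{"tx":0.4,"ty":1,"tz":0,"turn":0,"hand":1},{"tx":0.4,"ty":1,"tz":0,"turn":0,"hand":1},{"tx":0.4,"ty":1,"tz":0,"turn":0,"hand":1},{"tx":0.4,"ty":1,"tz":0,"turn":0,"hand":1},{"tx":0.4,"ty":1,"tz":0,"turn":0,"hand":1},{"tx":0.4,"ty":1,"tz":0,"turn":0,"hand":1},{"tx":0.4,"ty":1,"tz":0,"turn":0,"hand":1},{"tx":0.4,"ty":1,"tz":0,"turn":0,"hand":1},{"tx":0.4,"ty":1,"tz":0,"turn":0,"hand":1}]'
cat > st.py <<'E'
from fit import *
P=(.5662,-.0398,-.328)
def st():
    s=robot.sense(); d=np.array(s['eef_pos'])[:2]-P[:2]; c,n=np.cos(P[2]),np.sin(P[2])
    f=s['ft_force'];print('t',round(s['t'],2),'case mm x,y,tipz',np.round([(c*d[0]+n*d[1])*1e3,(-n*d[0]+c*d[1])*1e3,(s['eef_pos'][2]-.025)*1e3],1),'yaw',np.degrees(s['orientation'][2]).round(1),'F case',np.round([c*f[0]+n*f[1],-n*f[0]+c*f[1],f[2]],1))
if __name__=='__main__': st()
E
python3 st.py
```

```text
t: 11.47
eef_pos: [0.4977, 0.1606, 0.2286]
orientation: [3.141, 0.001, -0.332]
ft_force: [0.6, 0.0, -0.4]
finger_gap: 0.0001
gripper_force: 0.0
t: 12.3
eef_pos: [0.508, -0.0545, 0.2286]
orientation: [3.142, 0.001, -0.333]
ft_force: [0.9, -0.9, -0.3]
finger_gap: 0.0002
gripper_force: 0.0
t 12.3 case mm x,y,tipz [-50.4 -32.6 203.6] yaw -19.1 F case [ 1.2 -0.5 -0.3]
```

```bash
python3 -m inch '[{"tx":0.4,"ty":1,"tz":0,"turn":0,"hand":1},{"tx":0.4,"ty":1,"tz":0,"turn":0,"hand":1},{"tx":0.4,"ty":1,"tz":0,"turn":0,"hand":1},{"tx":0.4,"ty":1,"tz":0,"turn":0,"hand":1},{"tx":0.4,"ty":1,"tz":0,"turn":0,"hand":1},{"tx":0.1,"ty":0.9,"tz":0,"turn":0,"hand":1},{"tx":0,"ty":0,"tz":0,"turn":0,"hand":1}]'; python3 st.py
python3 - <<'E'
from h import *
s=robot.sense();print(s['eef_pos'],s['orientation']);a=robot.camera('wrist');b=robot.camera('scene')
m=np.zeros((420,800,3),np.uint8);m[:,:480]=a[:,40:520];m[:320,480:]=cv2.resize(b[150:280,190:320],(320,320));save('m3',m)
E
```

```text
t: 12.88
eef_pos: [0.509, -0.1815, 0.2287]
orientation: [3.14, 0.001, -0.336]
ft_force: [-0.5, 0.6, -0.7]
finger_gap: -0.0001
gripper_force: 0.0
t 12.88 case mm x,y,tipz [  -8.4 -152.6  203.7] yaw -19.2 F case [-0.7  0.5 -0.7]
[ 0.50904343 -0.18154676  0.22868752] [ 3.14008542e+00  6.19823146e-04 -3.35580516e-01]
```

View pics/m3.png

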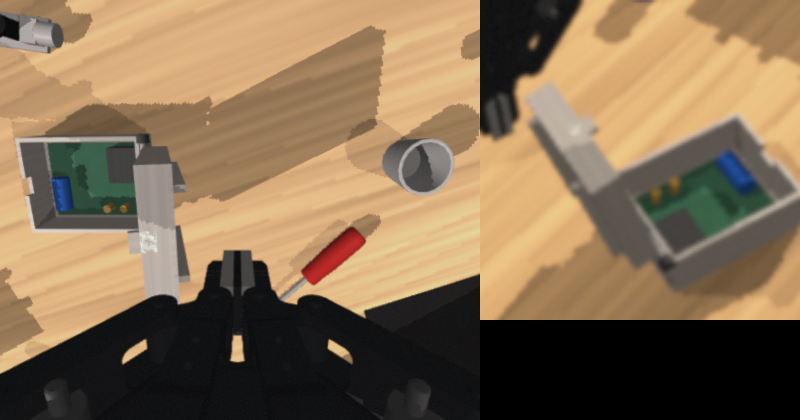

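The wrist view shows the closed fingers at column 237, clear of the cover's outer face at column 175. The ribs are at (182,187) and (184,255). I'll descend behind the cover and push.

```bash
python3 -m inch '[{"tx":0,"ty":0,"tz":1,"turn":0,"hand":1},{"tx":0,"ty":0,"tz":1,"turn":0,"hand":1},{"tx":0,"ty":0,"tz":1,"turn":0,"hand":1},{"tx":0,"ty":0,"tz":0.4,"turn":0,"hand":1},{"tx":0,"ty":-0.5,"tz":0,"turn":0,"hand":1},{"tx":0,"ty":-0.5,"tz":0,"turn":0,"hand":1},{"tx":0,"ty":-0.5,"tz":0,"turn":0,"hand":1},{"tx":0,"ty":-0.5,"tz":0,"turn":0,"hand":1},{"tx":0,"ty":-0.5,"tz":0,"turn":0,"hand":1},{"tx":0,"ty":0,"tz":0,"turn":0,"hand":1}]'; python3 st.py
python3 -m inch '[{"tx":0,"ty":-0.5,"tz":0,"turn":0,"hand":1},{"tx":0,"ty":-0.5,"tz":0,"turn":0,"hand":1},{"tx":0,"ty":-0.5,"tz":0,"turn":0,"hand":1},{"tx":0,"ty":-0.5,"tz":0,"turn":0,"hand":1}]'; python3 st.py
```

```text
t: 13.82
eef_pos: [0.5276, -0.1297, 0.1627]
orientation: [-3.141, -0.003, -0.331]
ft_force: [-0.3, 0.4, 0.5]
finger_gap: -0.0001
gripper_force: 0.0
t 13.82 case mm x,y,tipz [ -7.6 -97.5 137.7] yaw -18.9 F case [-0.4  0.3  0.5]
t: 14.15
eef_pos: [0.5393, -0.0928, 0.1611]
orientation: [-3.142, 0.0, -0.333]
ft_force: [-0.3, -1.0, -0.4]
finger_gap: -0.0002
gripper_force: 0.8
t 14.15 case mm x,y,tipz [ -8.4 -58.9 136.1] yaw -19.1 F case [ 0.  -1.  -0.4]
```

```bash
python3 -m inch '[{"tx":0,"ty":-0.75,"tz":0.1,"turn":0,"hand":1},{"tx":0,"ty":-0.75,"tz":0.25,"turn":0,"hand":1},{"tx":0,"ty":-0.4,"tz":0.25,"turn":0,"hand":1},{"tx":0,"ty":-0.4,"tz":0.3,"turn":0,"hand":1},{"tx":0,"ty":0,"tz":0,"turn":0,"hand":1}]'; python3 st.py
python3 -m inch '[{"tx":0,"ty":-0.35,"tz":0.4,"turn":0,"hand":1},{"tx":0,"ty":-0.3,"tz":0.4,"turn":0,"hand":1},{"tx":0,"ty":-0.25,"tz":0.35,"turn":0,"hand":1},{"tx":0,"ty":0,"tz":0,"turn":0,"hand":1}]'; python3 st.py
```

```text
t: 14.57
eef_pos: [0.5536, -0.0482, 0.1417]
orientation: [-3.141, 0.003, -0.331]
ft_force: [-0.1, 0.4, 0.1]
finger_gap: -0.0001
gripper_force: 0.0
t 14.57 case mm x,y,tipz [ -9.2 -12.1 116.7] yaw -19.0 F case [-0.2  0.4  0.1]
t: 14.9
eef_pos: [0.5588, -0.0323, 0.118]
orientation: [3.141, 0.004, -0.332]
ft_force: [0.2, 0.1, -0.5]
finger_gap: -0.0002
gripper_force: 0.0
t 14.9 case mm x,y,tipz [-9.4  4.8 93. ] yaw -19.0 F case [ 0.2  0.1 -0.5]
```

```bash
python3 -m inch '[{"tx":0,"ty":-0.3,"tz":0.3,"turn":0,"hand":1},{"tx":0,"ty":-0.2,"tz":0.3,"turn":0,"hand":1},{"tx":0,"ty":0,"tz":0,"turn":0,"hand":1}]'; python3 st.py
python3 -m inch '[{"tx":0,"ty":0,"tz":0.15,"turn":0,"hand":1},{"tx":0,"ty":0,"tz":0.15,"turn":0,"hand":1},{"tx":0,"ty":0,"tz":0,"turn":0,"hand":1}]'; python3 st.py
```

```text
t: 15.15
eef_pos: [0.5624, -0.023, 0.1067]
orientation: [3.142, 0.002, -0.332]
ft_force: [0.2, -0.5, -0.4]
finger_gap: -0.0002
gripper_force: 0.0
t 15.15 case mm x,y,tipz [-8.9 14.7 81.7] yaw -19.0 F case [ 0.3 -0.5 -0.4]
t: 15.4
eef_pos: [0.563, -0.0238, 0.1018]
orientation: [3.142, 0.001, -0.333]
ft_force: [0.3, 0.6, 0.3]
finger_gap: 0.0003
gripper_force: 0.0
t 15.4 case mm x,y,tipz [-8.1 14.1 76.8] yaw -19.1 F case [0.1 0.7 0.3]
```

```bash
python3 -m inch '[{"tx":0,"ty":0,"tz":0.1,"turn":0,"hand":1},{"tx":0,"ty":0,"tz":0.1,"turn":0,"hand":1},{"tx":0,"ty":0,"tz":0,"turn":0,"hand":1}]'; python3 st.py
python3 - <<'E'
from h import *
s=robot.sense();print(s['eef_pos'],s['orientation']);a=robot.camera('wrist');b=robot.camera('scene')
m=np.zeros((420,800,3),np.uint8);m[:,:480]=a[:,40:520];m[:320,480:]=cv2.resize(b[150:280,190:320],(320,320));save('m4',m)
E
```

```text
t: 15.65
eef_pos: [0.5632, -0.0239, 0.0981]
orientation: [3.142, 0.0, -0.333]
ft_force: [0.5, -0.2, -0.0]
finger_gap: -0.0001
gripper_force: 0.2
t 15.65 case mm x,y,tipz [-7.9 14.1 73.1] yaw -19.1 F case [ 0.5 -0.1 -0. ]
[ 0.56321829 -0.02390123  0.09805146] [ 3.14153640e+00  3.67612018e-05 -3.32812758e-01]
```

View pics/m4.png

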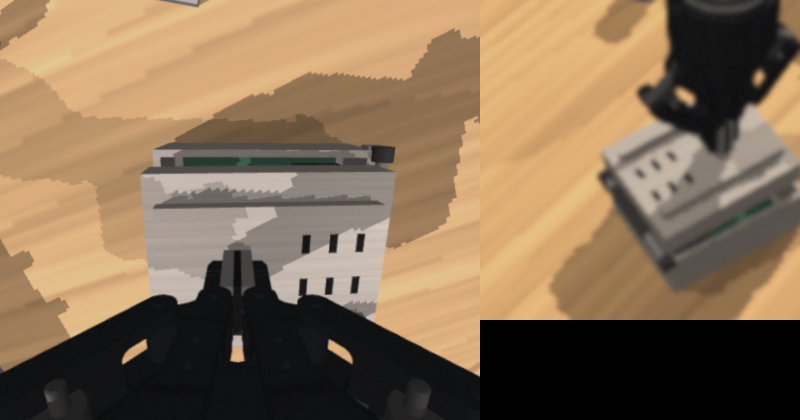

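The cover is down and nearly shut, still offset towards case -x: the base shows at rows 150 to 165 above the cover edge at row 172. I'll slide the fingertips towards the +x rib and feel for it.

```bash
python3 -m inch '[{"tx":0.5,"ty":0,"tz":0,"turn":0,"hand":1},{"tx":0.25,"ty":0,"tz":0,"turn":0,"hand":1},{"tx":0,"ty":0,"tz":0,"turn":0,"hand":1}]'; python3 st.py
python3 -m inch '[{"tx":0.1,"ty":0,"tz":0,"turn":0,"hand":1},{"tx":0.1,"ty":0,"tz":0,"turn":0,"hand":1},{"tx":0,"ty":0,"tz":0,"turn":0,"hand":1}]'; python3 st.py
python3 -m inch '[{"tx":0,"ty":0,"tz":0.1,"turn":0,"hand":1},{"tx":0,"ty":0,"tz":0.05,"turn":0,"hand":1},{"tx":0,"ty":0,"tz":0,"turn":0,"hand":1}]'; python3 st.py
```

```text
t: 16.0
eef_pos: [0.5793, -0.0294, 0.0988]
orientation: [-3.141, -0.002, -0.333]
ft_force: [0.0, -1.0, -0.3]
finger_gap: 0.0002
gripper_force: 0.0
t 16.0 case mm x,y,tipz [ 9.  14.1 73.8] yaw -19.1 F case [ 0.4 -0.9 -0.3]
t: 16.25
eef_pos: [0.5815, -0.0301, 0.0982]
orientation: [-3.142, 0.0, -0.333]
ft_force: [-0.3, -0.2, -0.5]
finger_gap: -0.0003
gripper_force: 0.0
t 16.25 case mm x,y,tipz [11.3 14.1 73.2] yaw -19.1 F case [-0.3 -0.3 -0.5]
t: 16.5
eef_pos: [0.582, -0.03, 0.0966]
orientation: [-3.141, -0.001, -0.333]
ft_force: [-1.1, 0.0, 6.0]
finger_gap: -0.0002
gripper_force: 2.8
t 16.5 case mm x,y,tipz [11.8 14.4 71.6] yaw -19.1 F case [-1.1 -0.3  6. ]
```

```bash
for i in 1; do python3 -m inch '[{"tx":0.1,"ty":0,"tz":0,"turn":0,"hand":1},{"tx":0,"ty":0,"tz":0,"turn":0,"hand":1}]'>/dev/null; python3 st.py
python3 -m inch '[{"tx":0.1,"ty":0,"tz":0,"turn":0,"hand":1},{"tx":0,"ty":0,"tz":0,"turn":0,"hand":1}]'>/dev/null; python3 st.py
python3 -m inch '[{"tx":0.1,"ty":0,"tz":0,"turn":0,"hand":1},{"tx":0,"ty":0,"tz":0,"turn":0,"hand":1}]'>/dev/null; python3 st.py
python3 -m inch '[{"tx":0.1,"ty":0,"tz":0,"turn":0,"hand":1},{"tx":0,"ty":0,"tz":0,"turn":0,"hand":1}]'>/dev/null; python3 st.py; done
```

```text
t 16.67 case mm x,y,tipz [13.7 14.4 71.5] yaw -19.1 F case [-1.4  0.7  5. ]
t 16.83 case mm x,y,tipz [15.5 14.3 70.8] yaw -19.1 F case [-0.8  0.7  0.6]
t 17.0 case mm x,y,tipz [17.1 14.2 70.1] yaw -19.1 F case [-0.9  0.8  0.6]
t 17.17 case mm x,y,tipz [19.1 14.1 70. ] yaw -19.1 F case [-0.6 -0.2  0. ]
```

```bash
python3 -m inch '[{"tx":0,"ty":0,"tz":0.1,"turn":0,"hand":1},{"tx":0,"ty":0,"tz":0,"turn":0,"hand":1}]'>/dev/null; python3 st.py
python3 -m inch '[{"tx":0,"ty":0,"tz":0.1,"turn":0,"hand":1},{"tx":0,"ty":0,"tz":0,"turn":0,"hand":1}]'>/dev/null; python3 st.py
python3 -m inch '[{"tx":0,"ty":0,"tz":0.05,"turn":0,"hand":1},{"tx":0,"ty":0,"tz":0,"turn":0,"hand":1}]'>/dev/null; python3 st.py
```

```text
t 17.33 case mm x,y,tipz [19.  14.1 67.9] yaw -19.1 F case [0.3 1.5 1. ]
t 17.5 case mm x,y,tipz [19.2 14.3 66.3] yaw -19.1 F case [-0.2  0.7  2.2]
t 17.67 case mm x,y,tipz [19.3 14.4 65.8] yaw -19.1 F case [-1.7  1.4  4.9]
```

```bash
python3 -m inch '[{"tx":0,"ty":0,"tz":0.1,"turn":0,"hand":1},{"tx":0,"ty":0,"tz":0,"turn":0,"hand":1}]'>/dev/null; python3 st.py
python3 -m inch '[{"tx":0,"ty":0,"tz":0.1,"turn":0,"hand":1},{"tx":0,"ty":0,"tz":0,"turn":0,"hand":1}]'>/dev/null; python3 st.py
python3 -m inch '[{"tx":-0.1,"ty":0,"tz":-0.5,"turn":0,"hand":1},{"tx":0,"ty":0,"tz":-1,"turn":0,"hand":1},{"tx":0,"ty":0,"tz":-1,"turn":0,"hand":1},{"tx":0,"ty":0,"tz":-1,"turn":0,"hand":1},{"tx":-1,"ty":0,"tz":-1,"turn":0,"hand":1},{"tx":-1,"ty":0,"tz":-1,"turn":0,"hand":1},{"tx":-1,"ty":0,"tz":-1,"turn":0,"hand":1},{"tx":-1,"ty":0,"tz":0,"turn":0,"hand":1},{"tx":-1,"ty":0,"tz":0,"turn":0,"hand":1},{"tx":0,"ty":0,"tz":0,"turn":0,"hand":1}]'; python3 st.py
python3 - <<'E'
from h import *
a=robot.camera('wrist');b=robot.camera('scene');t=robot.camera('top')
m=np.zeros((600,800,3),np.uint8);m[:300,:400]=cv2.resize(a,(400,300));m[:300,400:]=cv2.resize(b[172:271,198:330],(400,300),interpolation=cv2.INTER_CUBIC);m[300:,:400]=cv2.resize(t[180:285,80:220],(400,300));m[300:,400:]=cv2.resize(t[120:300,190:430],(400,300));save('m5',m)
print([(d['location'],d['p']) for d in robot.look_for('hex_set','top')][:2])
E
```

```text
t 17.83 case mm x,y,tipz [19.5 14.7 64.6] yaw -19.1 F case [-2.8  2.   7. ]
t 18.0 case mm x,y,tipz [19.8 14.9 63.6] yaw -19.1 F case [-4.1  2.  11.5]
t: 18.83
eef_pos: [0.4891, 0.0014, 0.2157]
orientation: [3.14, 0.003, -0.332]
ft_force: [-1.1, 1.4, -1.2]
finger_gap: -0.0
gripper_force: 0.0
t 18.83 case mm x,y,tipz [-86.2  14.2 190.7] yaw -19.0 F case [-1.5  1.  -1.2]
[([155.3, 230.0], 0.69)]
```

View pics/m5.png

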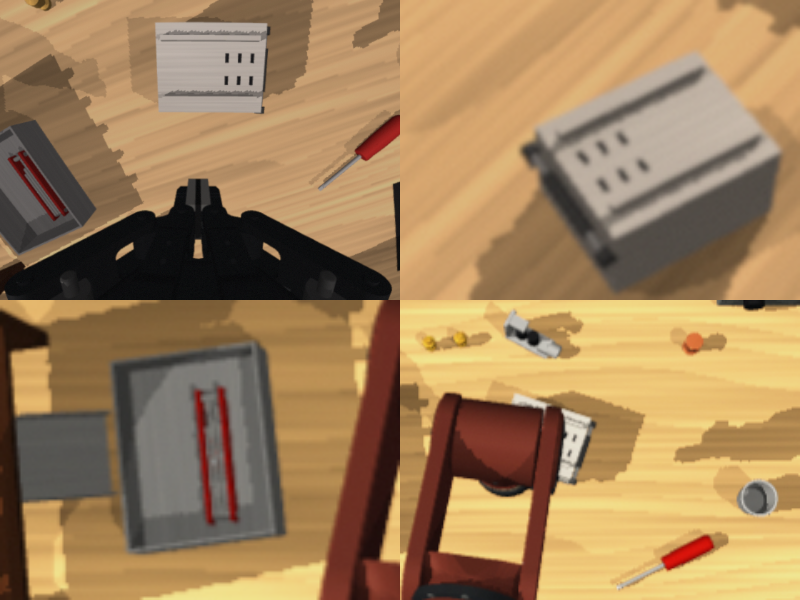

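The last picture shows the cover shut with its edges meeting and aligned with the base, and no gap. The hex set lies flat in the tin, and the other things are where they were.

```bash
python3 -c "
from workcell import robot
print(robot.finish_job())"
```

```text
the job is handed in; nothing more can be done
None
```

The hex key set lies in the tin and the cover is shut edge to edge on the case, with the tongue in its notch; the highest force I read on the case was 11.5 N, and I handed the job in at about 19 s.

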